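# Mount the keyed crank on the indexing spindle

### The job

Turn the crank lying in the V-trough until the keyway of its socket is in line with the key of the spindle, then slide it along the trough, fully home onto the spindle, so that its socket end sits flush against the spindle's flange. Leave the spindle at the angle it is set to, leave the steel block beside the fixture, the upright pin and the blue angle plate where they are, and let go of the crank at the end.

Things in the scene. Friction and masses are not known exactly. Their poses are not given: they have to be found in the camera images.
- fixture: Steel fixture fixed to the granite: base plate 350 x 140 x 15 mm, on it an open 90-degree V-trough (x = -145 to 80 mm, 90 mm wide, rims 54 mm above the table) and a grey headstock block (x = 102 to 172 mm, top 105 mm up). Origin: on the table under the trough; x runs along the trough to the spindle, z up. The common axis of trough, crank and spindle lies 65 mm up at y = 0. Oiled: friction about 0.2.
- crank: Loose crank in the trough, 0.65 to 0.95 kg: steel boss 60 mm in diameter, 70 mm long, then a socket end 56 mm in diameter, 40 mm long, bore 33 mm; its keyway is a 13 mm slot through the socket's wall, over its whole length, on the same side as the arm. Origin: on the axis at the socket's mouth; x along the axis to the spindle, z towards keyway and arm. It stays at the angle it is turned to.
- crank_end (a point): Centre of the rounded end (11 mm radius) of the crank's one aluminium arm, 60 mm from the axis and 62 mm behind the socket's mouth. The arm stands out of the boss, 22 mm wide and 16 mm thick (along the axis), ending 71 mm from the axis. At first it leans 0.45 rad from upright to the fixture's +y side.
- boss_rear (a point): Centre, on the axis, of the flat closed rear face of the boss (60 mm in diameter), 110 mm behind the socket's mouth.
- spindle (a joint): Angle of spindle and key about the fixture's x, rad: 0 is key straight up, positive leans to the fixture's -y side. Set between -0.05 and 0.8. Stiff (2 N m to turn). The crank matches it when its arm has the same lean from upright.
- shoulder (a point): Centre of the face of the spindle's flange (68 mm in diameter) on which the socket's mouth must end up, at x = 85 mm of the fixture. Its frame turns with the spindle: x along the axis away from the crank, z to the key. The 30 mm shaft stands 38 mm out of this face towards the crank.
- key_nose (a point): Top of the key's front end, 23 mm from the axis and 35 mm in front of the flange face. The key is 10 mm wide, runs from here to the flange, and has a round nose (5 mm radius) that leads the keyway in from about 0.1 rad off.
- setup_block: Bystander: steel block 75 x 50 x 25 mm with three holes, beside the fixture; origin under its centre.
- gauge_pin: Bystander: upright dark steel cylinder, 40 mm in diameter, 70 mm high; origin under its centre.
- angle_plate: Bystander: blue angle plate, 70 x 100 mm, 92 mm high; origin under its centre.
Things that resemble listed ones, but are neither listed nor needed, are in the scene too. Of the things that look like the crank, the middle-sized one is meant.

How it is judged:
By the outcome, as a careful person would: the job done as asked, in the order asked, and still so for the second after the job is handed in, with the robot touching nothing.
It also fails if it takes over 48 s, if anything falls off the work surface, if the arm or the gripper's body presses on something with over 40 N, if the wrist force passes 120 N, or if a joint passes its speed limit or range.

### The arm

A 6-joint arm with a two-finger parallel gripper is mounted at the origin on the work surface. World frame = base frame: x ahead of the robot, y to its left, z up, the work surface at z = 0. Lengths are in m, angles in rad, forces in N, time in s.
With the tool pointing down it reaches from about 0.375 to 0.975 m from the base axis. Payload 3.8 kg.
Tool frame: the origin (TCP) lies at the very end of the fingers, on their centre line; the grasp point (between the pads) lies 19 mm behind it; z points along the fingers, y is the direction in which the jaws open and shut (so a half turn about z gives the same grasp; the last joint's range is limited). The gripper opens to 85 mm and grips with 20 to 120 N. Pads are 22 mm wide; open, the fingers measure 114 mm over their backs; the gripper's body (76 mm by 85 mm) begins 54 mm behind the grasp point. The pads swing forward as they close: fully open they stand 13 mm farther back than shut.
Start: joints at [1.139, 0.264, 1.604, -0, 1.274, -0.037], TCP at [0.26, 0.623, 0.231] pointing down, gripper open.
Joint ranges: [-2.63, 2.63], [-0.94, 2.18], [0.31, 2.57], [-1.31, 4.45], [0, 2.66], [-2.55, 2.55]. Speed limits (rad/s): [2.57, 2.57, 3.14, 3.14, 3.14, 3.14].

### API

Orientations are given as a rotation vector (axis times angle).
In Python, from workcell import bot gives the robot as it stands.
- The arm moves only by the tool jog_arm, never from a script. Its argument "plan" is a list of rows, each an object of numbers: "claw": the closure, from 0 (fully open) to 1 (shut); "x", "y", "z": the shift along the tool's x, y, z in m; "turn": the turn about the tool's z in degrees. In form: [{"claw": .., "x": .., "y": .., "z": .., "turn": ..}, ...]. A call has 1 to 10 rows; each row shifts and turns the commanded pose from where the row before left it, along the tool's axes as they then stand; what a row does not reach is not made up. A row lasts 1/8 s, in which the tool goes at most 62.5 mm and 10.7 degrees, less where a joint would pass 70% of its speed; a pose out of reach is approached as far as the arm can. A call is refused whole if a number of a shift passes 0.0625 or a number of a turn 10.7, either way. A call with a gripper value outside its range is refused whole. The fingers move at their own pace and stop on an object; "newtons" is the grip in N (left out, the last holds). Time passes only in rows, so rows that do not move let the fingers close. It gives the time, the measured TCP pose, the force and the opening at its end, in the units of the state.
- bot.read_state(): the state, without advancing time (a new reading comes with each control period).
- bot.read_camera(name): name is "side" or "top" or "wrist"; returns the picture (420x560x3 uint8, red, green, blue); there is no depth.
- bot.camera_params(name): a dict with "fx", "fy", "cx", "cy" (pixels), "D" ([k1, k2, p1, p2, k3] as OpenCV has them; the pictures are not rectified), "world_to_cam" (4x4, takes a point from world to camera coordinates). Camera axes: x right, y up, looking along -z (the intrinsics and any distortion apply to the point x, -y, -z); pixel columns grow to the right and rows downward; lengths in m; the calibration is good to about 2 mm. A picture is of the moment at which its call begins: read the wrist's pose just before it. camera_params takes no time and is no camera call; for the wrist camera it gives the pose at the moment of the call.
- bot.finish_job(): hands the job in, once; it reports no verdict.
The state is a dict: "time": time; "q": joint angles; "joint_vel": joint speeds; "joint_torque": joint torques, N m; "tool_pos": TCP position; "tcp_rot": TCP orientation; "wrist_force": force on the tool from outside, world axes, zero at the start; "torque": the same for the moment, N m; "width": opening from 0.0 (shut) to 1.0 (fully open).
Only numpy, scipy, OpenCV 4.12 (cv2) and the standard library are available. Lean on these libraries where they do the work, as an engineer would, in place of code of your own. Each camera call takes 0.05 s, during which the arm holds its last target. There are 200 camera calls.

## Working session

There is one attempt and no reset: what is moved stays moved. The work goes in short steps, Python scripts to look and compute and a tool call to move; the robot and the scene stay as the last step left them, time stands still between calls to the robot, and variables do not carry over. Pictures are saved under pics/ and viewed, about 8 in all and at most 12, crops included, and the job is handed in when it is done.

Besides the shell and the picture viewer there is one more tool, called after ">>>" as name(argument=value, ...), one argument or row to a line, values as JSON. jog_arm: Moves the arm, as the interface text tells. Its arguments: {"type":"object","properties":{"plan":{"type":"array","items":{"type":"object","properties":{"claw":{"type":"number"},"x":{"type":"number"},"y":{"type":"number"},"z":{"type":"number"},"turn":{"type":"number"}}}},"newtons":{"type":"number"}},"required":["plan"]}

```bash
mkdir -p pics
python3 - <<'E'
from workcell import bot
import cv2,numpy as np
for n in("top","side"):
    cv2.imwrite(f"pics/{n}0.png",bot.read_camera(n)[:,:,::-1])
    p=bot.camera_params(n);print(n,{k:np.round(v,3).tolist() for k,v in p.items()})
print(bot.read_state())
E
```

```text
top {'fx': 400.651, 'fy': 400.651, 'cx': 274.25, 'cy': 210.497, 'D': [-0.094, 0.0, 0.0, 0.0, 0.0], 'world_to_cam': [[0.005, -1.0, -0.015, 0.025], [0.992, 0.003, 0.129, -0.621], [-0.129, -0.016, 0.992, -0.944], [0.0, 0.0, 0.0, 1.0]]}
side {'fx': 410.314, 'fy': 410.314, 'cx': 280.178, 'cy': 208.779, 'D': [-0.033, 0.0, 0.0, 0.0, 0.0], 'world_to_cam': [[0.923, -0.383, 0.018, -0.55], [0.206, 0.535, 0.82, -0.221], [-0.324, -0.753, 0.573, -0.936], [0.0, 0.0, 0.0, 1.0]]}
{'time': 0.1, 'q': array([ 1.13908328e+00,  2.64684175e-01,  1.60527955e+00,  2.55670723e-06,
        1.27366539e+00, -3.69145599e-02]), 'joint_vel': array([ 3.54444158e-04, -1.26392254e-03, -3.06302312e-03,  1.24458455e-03,
       -4.04126644e-05,  5.66990170e-04]), 'joint_torque': array([-5.41988593e-04, -5.16714978e+01, -3.68586946e+01, -7.09776668e-05,
        6.46276298e-03, -4.03620936e-05]), 'tool_pos': array([0.25935   , 0.62246312, 0.23005947]), 'tcp_rot': array([-0.61603602, -3.08011507,  0.0031101 ]), 'wrist_force': array([ 0.08871239, -0.25696417,  0.18652002]), 'torque': array([0.01541849, 0.01229302, 0.00027464]), 'width': 0.999039523169887}
```

View pics/top0.png

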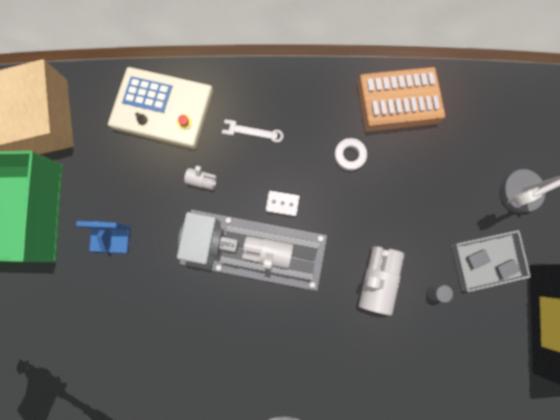

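View pics/side0.png

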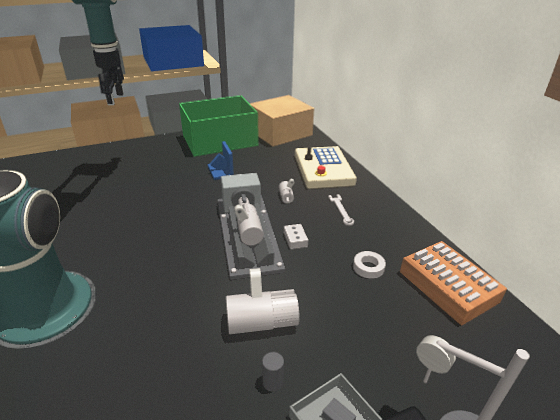

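The top view shows the fixture with its headstock at the left (200,238) and trough to (320,260). The crank boss is at (268,250) with its arm leaning down in the picture; the block is at (283,203), the pin at (440,295) and the plate at (108,240). The side view agrees.

```bash
cat > h.py <<'E'
import numpy as np,cv2
from workcell import bot
F=np.diag([1.,-1,-1])
def par(n):
    p=bot.camera_params(n);K=np.array([[p['fx'],0,p['cx']],[0,p['fy'],p['cy']],[0,0,1]])
    return K,np.array(p['D']),F@np.array(p['world_to_cam'])[:3]
def proj(P,X):
    K,D,T=P;return cv2.projectPoints(np.atleast_2d(X).astype(float),cv2.Rodrigues(T[:,:3])[0],T[:,3],K,D)[0][:,0]
def onz(P,uv,z):
    K,D,T=P;r=cv2.undistortPoints(np.array(uv,float).reshape(-1,1,2),K,D)[:,0]
    d=np.c_[r,np.ones(len(r))]@T[:,:3];c=-T[:,:3].T@T[:,3]
    return c+d*((z-c[2])/d[:,2])[:,None]
E
python3 - <<'E'
from h import *
P=par('top')
b=onz(P,[(188,212),(326,246),(318,288),(180,265),(229,220),(320,239),(312,284),(217,267)],.015);print(b.round(3))
print(onz(P,[(268,258)],.119).round(3), onz(P,[(283,203)],.025).round(3))
m=cv2.imread('pics/top0.png')[195:305,160:340]
cv2.imwrite('pics/c1.png',cv2.resize(m,None,fx=4.4,fy=4.4,interpolation=cv2.INTER_CUBIC))
s=bot.read_state();print(cv2.Rodrigues(s['tcp_rot'])[0].round(3))
T=np.array(bot.camera_params('wrist')['world_to_cam']);print(T.round(3),(-T[:3,:3].T@T[:3,3]).round(3))
E
```

```text
[[ 0.62   0.247  0.015]
 [ 0.536 -0.101  0.015]
 [ 0.432 -0.081  0.015]
 [ 0.486  0.263  0.015]
 [ 0.6    0.142  0.015]
 [ 0.553 -0.087  0.015]
 [ 0.442 -0.066  0.015]
 [ 0.482  0.17   0.015]]
[[0.504 0.04  0.119]] [[0.642 0.006 0.025]]
[[-0.923  0.385 -0.001]
 [ 0.385  0.923 -0.002]
 [ 0.    -0.002 -1.   ]]
[[ 0.384  0.923 -0.003 -0.674]
 [-0.882  0.366 -0.296  0.038]
 [-0.273  0.116  0.955 -0.38 ]
 [ 0.     0.     0.     1.   ]] [0.189 0.653 0.372]
```

View pics/c1.png

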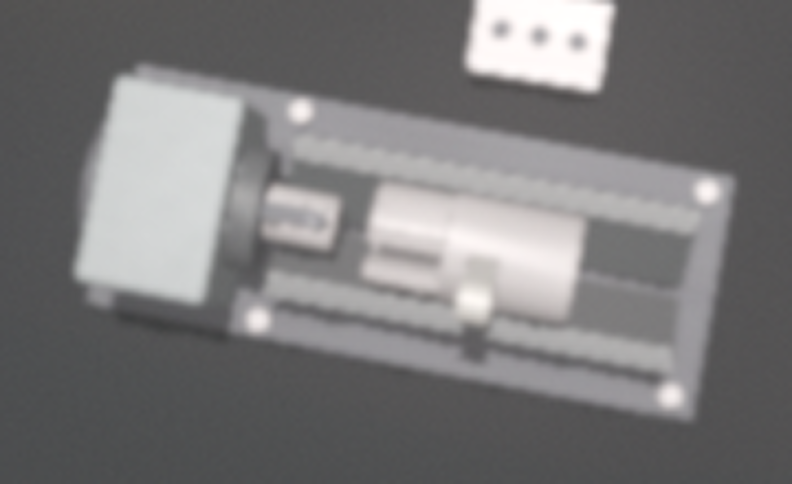

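The crop shows the base-plate corners at (735,176), (692,420) and (140,66), the keyed shaft at (300,217), the crank boss centre near (510,255) and the arm end at (475,300). I'll fit the fixture pose.

Run:
```python
from h import *
from scipy.optimize import least_squares
P=par('top')
c=lambda l:np.array(l)/4.4+[160-.4,195-.4]
uv=c([(735,176),(692,420),(140,66)]);L=np.array([[-175,-70],[-175,70],[175,-70]])/1e3
B=c([(300,110),(707,190),(670,395),(258,320)])
print(onz(P,uv,.015).round(4));b=onz(P,B,.018);print(b.round(4))
def W(p,X):
    # fixture x dir = (sin f, cos f), y dir = (-cos f, sin f)
    X=np.atleast_2d(X);s,k=np.sin(p[2]),np.cos(p[2])
    return np.c_[p[0]+X[:,0]*s-X[:,1]*k,p[1]+X[:,0]*k+X[:,1]*s,X[:,2]]
X=np.c_[L,[.015]*3]
r=least_squares(lambda p:(proj(P,W(p,X))-uv).ravel(),[.52,.08,.2]);print(r.x,r.fun.round(2))
p=r.x
def loc(P_,w): 
    d=w[:,:2]-p[:2];s,k=np.sin(p[2]),np.cos(p[2]);return np.c_[d@[s,k],d@[-k,s],w[:,2]]
print('bolts local',loc(P,b).round(4))
print('headstock top corners',loc(P,onz(P,c([(118,76),(243,97),(202,303),(75,280)]),.105)).round(4))
print('arm end',loc(P,onz(P,c([(475,298)]),.128)).round(4),'mouth/rear top',loc(P,onz(P,c([(378,215),(583,250)]),.09)).round(4))
print('key',loc(P,onz(P,c([(325,220)]),.088)).round(4))
s=bot.read_state();print('tcp local',loc(P,s['tool_pos'][None]))
```

```text
[[ 0.5641 -0.1033  0.015 ]
 [ 0.4272 -0.078   0.015 ]
 [ 0.6263  0.2383  0.015 ]]
[[ 0.6008  0.1446  0.018 ]
 [ 0.556  -0.087   0.018 ]
 [ 0.4412 -0.0655  0.018 ]
 [ 0.4816  0.1663  0.018 ]]
[0.52679218 0.08063921 0.18093849] [ 0.32 -0.    0.38  0.3  -0.72 -0.34]
bolts local [[ 0.0762 -0.0613  0.018 ]
 [-0.1597 -0.0589  0.018 ]
 [-0.1591  0.0579  0.018 ]
 [ 0.0761  0.0599  0.018 ]]
headstock top corners [[ 0.1612 -0.0542  0.105 ]
 [ 0.094  -0.0555  0.105 ]
 [ 0.0934  0.0533  0.105 ]
 [ 0.1611  0.0543  0.105 ]]
arm end [[-0.0453  0.0243  0.128 ]] mouth/rear top [[ 0.014  -0.0086  0.09  ]
 [-0.095  -0.0104  0.09  ]]
key [[ 0.0412 -0.0009  0.088 ]]
tcp local [[0.48485179 0.36057899 0.23005947]]
```

>>> jog_arm(
  plan=[
    {"turn": -6.1},
    {"turn": -6.1},
    {"x": -0.039, "y": -0.047},
    {"x": -0.039, "y": -0.047},
    {"x": -0.039, "y": -0.047},
    {"x": -0.039, "y": -0.047},
    {"x": -0.039, "y": -0.047},
    {"x": -0.039, "y": -0.047},
    {"x": -0.039, "y": -0.047},
    {"x": -0.039, "y": -0.047},
  ],
)

```text
schema error: expected keys claw, x, y, z, turn
```

>>> jog_arm(
  plan=[
    {"x": -0.03, "y": -0.04},
    {"x": -0.01, "y": -0.04},
    {"z": 0.0},
    {},
  ],
)

```text
schema error: expected keys claw, x, y, z, turn
```

Run:
```python
from h import *
import pickle
s=bot.read_state();P=par('wrist');im=bot.read_camera('wrist')[:,:,::-1]
cv2.imwrite('pics/w1.png',im);pickle.dump((s,P),open('w1.pkl','wb'))
print(s['time'],s['tool_pos'],s['tcp_rot'],s['wrist_force'],P[0][0,0],P[1])
cv2.imwrite('pics/w1b.png',cv2.resize(im,(784,588),interpolation=cv2.INTER_CUBIC))
```

```text
0.1 [0.25935    0.62246312 0.23005947] [-0.61603602 -3.08011507  0.0031101 ] [ 0.08871239 -0.25696417  0.18652002] 329.3947670726825 [-0.04929607  0.          0.          0.          0.        ]
```

View pics/w1b.png

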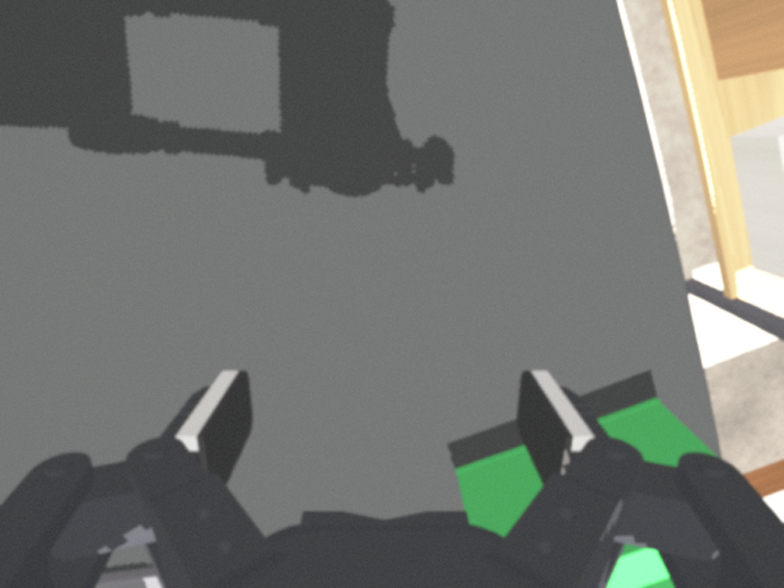

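The wrist view shows only bare table, the bin and the fingers, because the move was refused (all keys are needed).

>>> jog_arm(
  plan=[
    {"claw": 0, "x": 0, "y": 0, "z": 0, "turn": -6.1},
    {"claw": 0, "x": 0, "y": 0, "z": 0, "turn": -6.1},
    {"claw": 0, "x": -0.039, "y": -0.041, "z": 0, "turn": 0},
    {"claw": 0, "x": -0.039, "y": -0.041, "z": 0, "turn": 0},
    {"claw": 0, "x": -0.039, "y": -0.041, "z": 0, "turn": 0},
    {"claw": 0, "x": -0.039, "y": -0.041, "z": 0, "turn": 0},
    {"claw": 0, "x": -0.039, "y": -0.041, "z": 0, "turn": 0},
    {"claw": 0, "x": -0.039, "y": -0.041, "z": 0, "turn": 0},
    {"claw": 0, "x": -0.039, "y": -0.041, "z": 0, "turn": 0},
    {"claw": 0, "x": -0.039, "y": -0.041, "z": 0, "turn": 0},
  ],
)

```text
time: 1.4
tool_pos: [0.5077, 0.2423, 0.2311]
tcp_rot: [-0.285, -3.129, -0.0]
wrist_force: [-0.1, -0.3, -0.4]
width: 1.0
```

>>> jog_arm(
  plan=[
    {"claw": 0, "x": -0.039, "y": -0.041, "z": 0, "turn": 0},
    {"claw": 0, "x": -0.039, "y": -0.041, "z": 0, "turn": 0},
    {"claw": 0, "x": -0.039, "y": -0.041, "z": 0, "turn": 0},
    {"claw": 0, "x": 0, "y": 0, "z": 0, "turn": 0},
    {"claw": 0, "x": 0, "y": 0, "z": 0, "turn": 0},
  ],
)

```text
time: 2.02
tool_pos: [0.5995, 0.1019, 0.2307]
tcp_rot: [-0.287, -3.127, -0.001]
wrist_force: [-0.1, 0.0, -0.5]
width: 1.004
```

Run:
```python
from h import *
import pickle
s=bot.read_state();P=par('wrist');im=bot.read_camera('wrist')[:,:,::-1]
cv2.imwrite('pics/w2.png',im);pickle.dump((s,P),open('w2.pkl','wb'))
print(s['time'],s['tool_pos'],s['tcp_rot'],s['wrist_force'],s['joint_vel'].round(3));print(cv2.Rodrigues(s['tcp_rot'])[0].round(3))
p=[.5268,.0806,.181];c=[]
for X in [(-.175,-.07,.015),(-.175,.07,.015),(.172,-.055,.105),(.1,.055,.105)]:
    a,k=np.sin(p[2]),np.cos(p[2]);c.append((p[0]+X[0]*a-X[1]*k,p[1]+X[0]*k+X[1]*a,X[2]))
print(proj(P,c))
cv2.imwrite('pics/w2b.png',cv2.resize(im,(784,588),interpolation=cv2.INTER_CUBIC))
```

```text
2.025 [0.59946931 0.10194881 0.23072739] [-2.86638673e-01 -3.12701907e+00 -5.27608675e-04] [-0.11128341  0.02629401 -0.48281347] [ 0.027 -0.01   0.008  0.     0.001 -0.002]
[[-0.983  0.182 -0.001]
 [ 0.182  0.983  0.   ]
 [ 0.001  0.    -1.   ]]
[[ 88.44469824 179.97421525]
 [ 68.1235805   45.65658574]
 [436.86400864 185.04727633]
 [361.38324343  41.79774057]]
```

View pics/w2b.png

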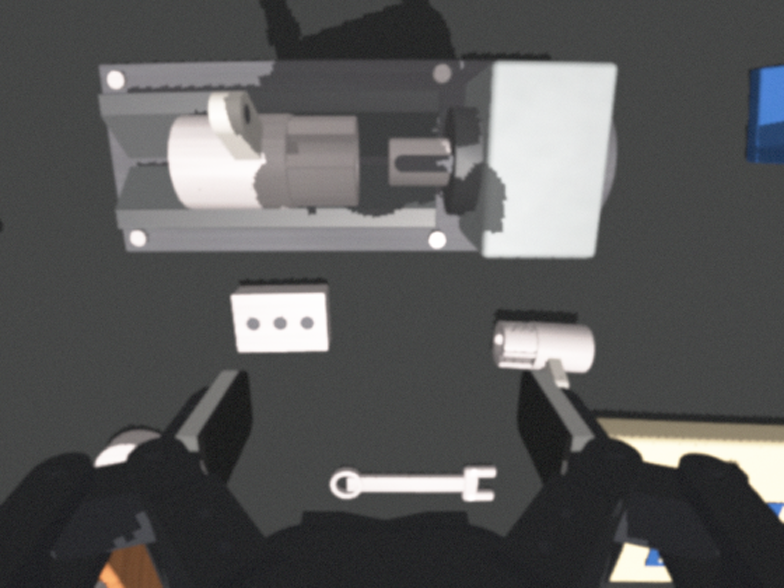

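The wrist view shows the whole fixture with headstock top corners at (495,63), (616,65), (598,257) and (483,256). The crank is at (265,160) with its arm end at (230,108), and the keyed shaft is at (420,163). I'll zoom in on the spindle and crank.

Run:
```python
import cv2
m=cv2.imread('pics/w2.png')[55:165,112:352]
m=cv2.convertScaleAbs(m,alpha=1.5)
cv2.imwrite('pics/c2.png',cv2.resize(m,None,fx=3.3,fy=3.3,interpolation=cv2.INTER_CUBIC))
```

```text
(no output)
```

View pics/c2.png

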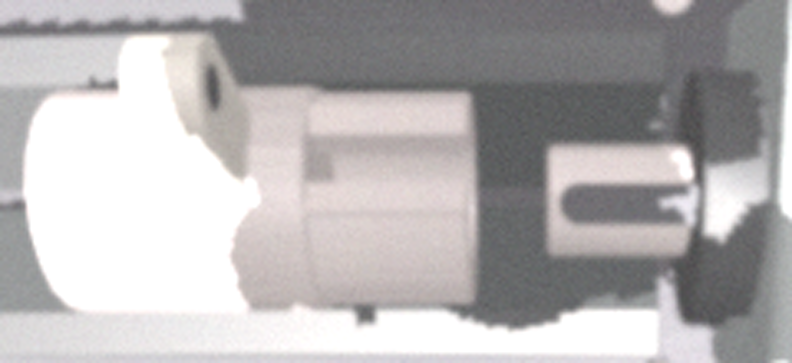

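The crop shows the key as a dark slot-like bar, rows 184–224 with its nose at (560,204). The shaft spans rows 143–258 with its front at 547, and the crank mouth is at 473 with the rear at about 28.

```bash
cat >> h.py <<'E'
def W(p,X):
    X=np.atleast_2d(X).astype(float);s,k=np.sin(p[2]),np.cos(p[2])
    return np.c_[p[0]+X[:,0]*s-X[:,1]*k,p[1]+X[:,0]*k+X[:,1]*s,X[:,2]]
def loc(p,w):
    w=np.atleast_2d(w);d=w[:,:2]-p[:2];s,k=np.sin(p[2]),np.cos(p[2]);return np.c_[d@[s,k],d@[-k,s],w[:,2]]
E
cat > fit.py <<'E'
from h import *
import pickle
from scipy.optimize import least_squares
s,P=pickle.load(open('w2.pkl','rb'))
a=lambda l:np.array(l,float)/1.4-.15
c=lambda l:np.array(l,float)/3.3+[112-.35,55-.35]
HS=a([(495,63),(616,65),(598,257),(483,256)]);BL=a([(99,65),(127,251)])
# p: x,y,yaw, headstock half width, base left x
def f(p):
    X=[(.102,p[3],.105),(.172,p[3],.105),(.172,-p[3],.105),(.102,-p[3],.105),(p[4],.07,.015),(p[4],-.07,.015)]
    return (proj(P,W(p,X))-np.r_[HS,BL]).ravel()
r=least_squares(f,[.527,.07,.181,.055,-.17]);p=r.x;print(p.round(4),r.fun.round(1))
C=loc(p,-P[2][:,:3].T@P[2][:,3])[0];print('cam',C.round(4),'tool y angle',np.arctan2(*cv2.Rodrigues(s['tcp_rot'])[0][:2,1]))
def sil(y0,x,R): # silhouette points of cylinder at axis (y0,.065)
    d=np.array([C[1]-y0,C[2]-.065]);D=np.hypot(*d);a0=np.arctan2(d[1],d[0]);b=np.arccos(R/D)
    return [(x,y0+R*np.cos(a0+t),.065+R*np.sin(a0+t)) for t in(b,-b)]
def g(q): # q: axis y, boss/shaft silhouettes
    v=[]
    for R,x,rows,u in((.015,.066,(143,258),615),(.030,-.06,(88,308),280),(.028,.0,(92,304),400)):
        pr=proj(P,W(p,sil(q[0],x,R)))[:,1];v+=list(pr-c([(u,rows[0]),(u,rows[1])])[:,1])
    return np.array(v)
q=least_squares(g,[0.]);print('axis y',q.x,q.fun.round(1))
y0=q.x[0]
def key(t): return proj(P,W(p,[(x,y0-.023*np.sin(t)+e*.005*np.cos(t),.065+.023*np.cos(t)+e*.005*np.sin(t)) for x in(.06,.07) for e in(1,-1)]))[:,1]
k=least_squares(lambda t:key(t[0])-c([(600,184),(600,224)]*2)[:,1],[.1]);print('spindle',k.x,k.fun.round(1))
for n,uv,z in(('shaft front',(547,200),.08),('key nose',(560,204),.088),('flange face',(692,200),.08),('mouth',(474,200),.093),('mouth sides',(474,100),.07),('rear mid',(28,200),.085),('arm end centre approx',(170,55),.122),('hole in front face',(211,85),.121)):
    print(n,loc(p,onz(P,c([uv]),z)).round(4))
E
python3 fit.py
```

```text
[ 0.5254  0.0715  0.1807  0.053  -0.1633] [-1.9 -0.   3.4  0.1 -0.5 -0.5 -1.   0.1 -0.1 -0.4  0.1  1.1]
cam [0.0443 0.009  0.3729] tool y angle 0.1828195457293847
axis y [-0.00146779] [ 36.3 -32.7  70.1 -64.6  66.3 -61.7]
spindle [-0.06589582] [-0.1  0.1 -0.1  0.1]
shaft front [[0.0467 0.0008 0.08  ]]
key nose [[0.05   0.0001 0.088 ]]
flange face [[0.0845 0.0009 0.08  ]]
mouth [[0.0284 0.0012 0.093 ]]
mouth sides [[0.0276 0.0262 0.07  ]]
rear mid [[-0.0877  0.002   0.085 ]]
arm end centre approx [[-0.0355  0.0332  0.122 ]]
hole in front face [[-0.0273  0.0269  0.121 ]]
```

```bash
sed -i 's/for t in(b,-b)/for t in(-b,b)/' fit.py; python3 fit.py | sed -n 2,5p
python3 - <<'E'
from h import *
exec(open('fit.py').read().split("def sil")[0])
for r in (143,258,200.5): print(loc(p,onz(P,c([(615,r)]),.066)).round(4))
for r in (88,308,198): print(loc(p,onz(P,c([(280,r)]),.068)).round(4))
print(loc(p,onz(P,c([(600,184),(600,224)]),.088)).round(4))
print('keyway',loc(p,onz(P,c([(400,137),(400,182)]),.09)).round(4), loc(p,s['tool_pos']))
E
```

```text
cam [0.0443 0.009  0.3729] tool y angle 0.1828195457293847
axis y [0.00051597] [-0.2 -0.8 -0.3  1.2  0.1 -0.1]
spindle [0.02072798] [-0.1  0.1 -0.1  0.1]
shaft front [[0.0467 0.0008 0.08  ]]
[ 0.5254  0.0715  0.1807  0.053  -0.1633] [-1.9 -0.   3.4  0.1 -0.5 -0.5 -1.   0.1 -0.1 -0.4  0.1  1.1]
cam [0.0443 0.009  0.3729] tool y angle 0.1828195457293847
[[0.0652 0.0154 0.066 ]]
[[ 0.0657 -0.0152  0.066 ]]
[[0.0654 0.0003 0.066 ]]
[[-0.024   0.0297  0.068 ]]
[[-0.0278 -0.0284  0.068 ]]
[[-0.0258  0.0014  0.068 ]]
[[ 0.06    0.005   0.088 ]
 [ 0.0602 -0.0049  0.088 ]]
keyway [[0.0101 0.0164 0.09  ]
 [0.0098 0.0056 0.09  ]] [[ 0.04331251 -0.06742684  0.23072739]]
```

The fit is consistent: shaft front 0.047, nose 0.050 and flange 0.0845 all match the given sizes. The spindle is at about 0.02 rad, the mouth at x≈0.027 and the arm at x≈-0.035. Next I move over the arm end.

>>> jog_arm(
  plan=[
    {"claw": 0, "x": 0.045, "y": -0.039, "z": 0, "turn": 0},
    {"claw": 0, "x": 0.048, "y": -0.039, "z": 0, "turn": 0},
    {"claw": 0, "x": 0, "y": 0, "z": 0.05, "turn": 0},
    {"claw": 0, "x": 0, "y": 0, "z": 0.047, "turn": 0},
    {"claw": 0, "x": 0, "y": 0, "z": 0.03, "turn": 0},
    {"claw": 0, "x": 0, "y": 0, "z": 0, "turn": 0},
    {"claw": 0, "x": 0, "y": 0, "z": 0, "turn": 0},
  ],
)

```text
time: 2.95
tool_pos: [0.4951, 0.0429, 0.1056]
tcp_rot: [0.283, 3.127, 0.0]
wrist_force: [0.8, -0.1, 0.6]
width: 1.001
```

```bash
cat > look.py <<'E'
from h import *
import sys
p=np.array([.5254,.0715,.1807]);p[:2]=W(p,[(0,.0005,0)])[0,:2]
s=bot.read_state();P=par('wrist')
print(s['time'],'tcp local',loc(p,s['tool_pos']).round(4),'tool y ang',np.arctan2(*cv2.Rodrigues(s['tcp_rot'])[0][:2,1]).round(4),s['wrist_force'].round(1),s['width'])
if len(sys.argv)>1:
    im=bot.read_camera('wrist')[:,:,::-1]
    cv2.imwrite(f'pics/{sys.argv[1]}.png',cv2.resize(im,(784,588),interpolation=cv2.INTER_CUBIC))
    print(proj(P,W(p,eval(sys.argv[2])))*1.4)
E
python3 look.py w3 '[(-.035,.026,.119),(-.035,.031,.129),(.027,0,.093),(.05,0,.088),(.085,0,.099)]'
```

```text
2.95 tcp local [[-0.0336  0.0242  0.1056]] tool y ang 0.1804 [ 0.8 -0.1  0.6] 1.001135237901496
[[376.99356251 395.10017772]
 [376.41175398 397.65368564]
 [537.73724049 419.11754697]
 [590.4499983  411.52297159]
 [691.23630748 425.78475885]]
```

View pics/w3.png

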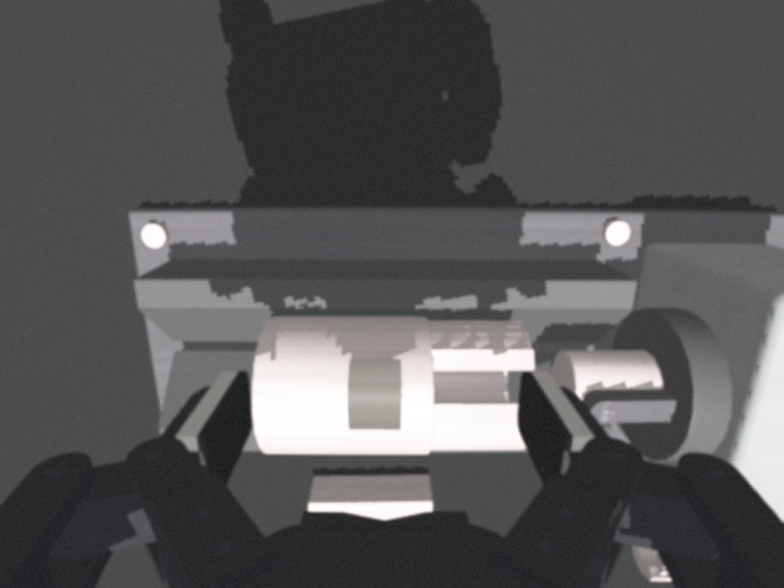

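The arm end is centred between the pads at (375,393), as predicted at (377,395). The key is visible at (635,410). I'll lower slightly and close.

>>> jog_arm(
  plan=[
    {"claw": 0, "x": 0.001, "y": -0.001, "z": 0.003, "turn": 0},
    {"claw": 0.5, "x": 0, "y": 0, "z": 0, "turn": 0},
    {"claw": 1, "x": 0, "y": 0, "z": 0, "turn": 0},
    {"claw": 1, "x": 0, "y": 0, "z": 0, "turn": 0},
    {"claw": 1, "x": 0, "y": 0, "z": 0, "turn": 0},
    {"claw": 1, "x": 0, "y": 0, "z": 0, "turn": 0},
  ],
  newtons=25,
)

```text
time: 3.75
tool_pos: [0.4932, 0.041, 0.1013]
tcp_rot: [-0.285, -3.129, 0.0]
wrist_force: [-0.1, -1.0, 1.4]
width: 0.179
```

```bash
python3 look.py
```

```text
3.75 tcp local [[-0.0358  0.0257  0.1013]] tool y ang 0.1819 [-0.1 -1.   1.4] 0.17889666977212362
```

>>> jog_arm(
  plan=[
    {"claw": 1, "x": -0.0053, "y": 0, "z": -0.0022, "turn": 0},
    {"claw": 1, "x": -0.0055, "y": 0, "z": -0.0016, "turn": 0},
    {"claw": 1, "x": -0.0056, "y": 0, "z": -0.0012, "turn": 0},
    {"claw": 1, "x": -0.0057, "y": 0, "z": -0.0006, "turn": 0},
    {"claw": 1, "x": -0.0057, "y": 0, "z": -0.0001, "turn": 0},
    {"claw": 1, "x": 0, "y": 0, "z": 0, "turn": 0},
    {"claw": 1, "x": 0, "y": 0, "z": 0, "turn": 0},
  ],
)

```text
time: 4.62
tool_pos: [0.5211, 0.0361, 0.1066]
tcp_rot: [0.285, 3.128, -0.0]
wrist_force: [-0.8, 0.4, -6.2]
width: 0.182
```

```bash
python3 look.py w4 '[(-.035,0,.125),(.027,0,.093),(.05,0,.088),(.085,0,.099)]'
```

```text
4.625 tcp local [[-0.0356 -0.0026  0.1066]] tool y ang 0.1818 [-0.8  0.4 -6.2] 0.1817711272030235
[[383.59828526 401.36771531]
 [550.17941434 355.27082826]
 [604.6536991  349.27361   ]
 [710.47925638 361.01705581]]
```

View pics/w4.png

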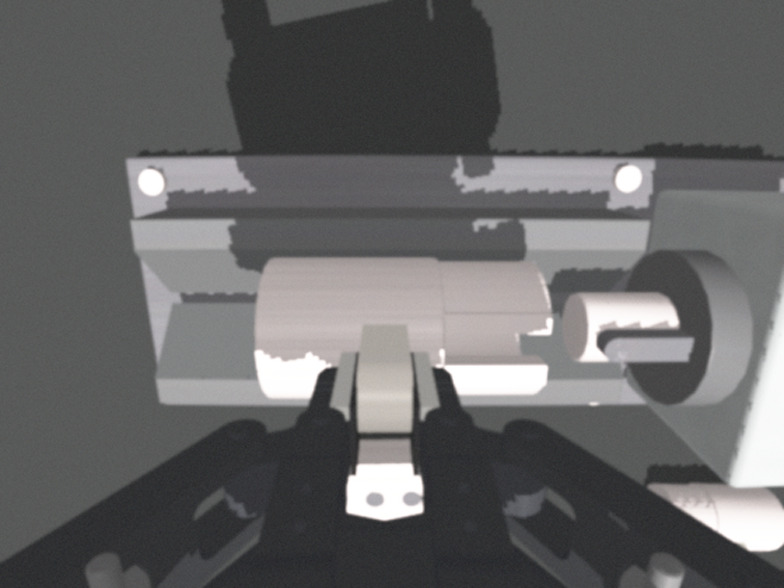

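The arm is upright in the jaws. The keyway is at rows ~333–363 and the key at rows ~337–362, so I'll overlay predictions for a precise check.

Run:
```python
from h import *
p=np.array([.5254,.0715,.1807]);p[:2]=W(p,[(0,.0005,0)])[0,:2]
P=par('wrist');im=cv2.imread('pics/w4.png')[225:425,420:720];S=2.6
im=cv2.convertScaleAbs(cv2.resize(im,None,fx=S,fy=S,interpolation=cv2.INTER_CUBIC),alpha=1.2)
def line(x0,x1,y,r,t,col):
    X=[(x,y*np.cos(t)-r*np.sin(t),.065+y*np.sin(t)+r*np.cos(t)) for x in(x0,x1)]
    a=((proj(P,W(p,X))*1.4-[420,225])*S).astype(int);cv2.line(im,tuple(map(int,a[0])),tuple(map(int,a[1])),col,1,cv2.LINE_AA)
for t,col in((.02,(0,0,255)),(-.08,(0,200,0))):
    for y in(.0065,-.0065): line(-.0135,.0265,y,np.sqrt(.028**2-.0065**2),t,col)
    for y in(.005,-.005): line(.050,.085,y,.0225,t,col)
cv2.imwrite('pics/c4.png',im)
```

```text
(no output)
```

View pics/c4.png

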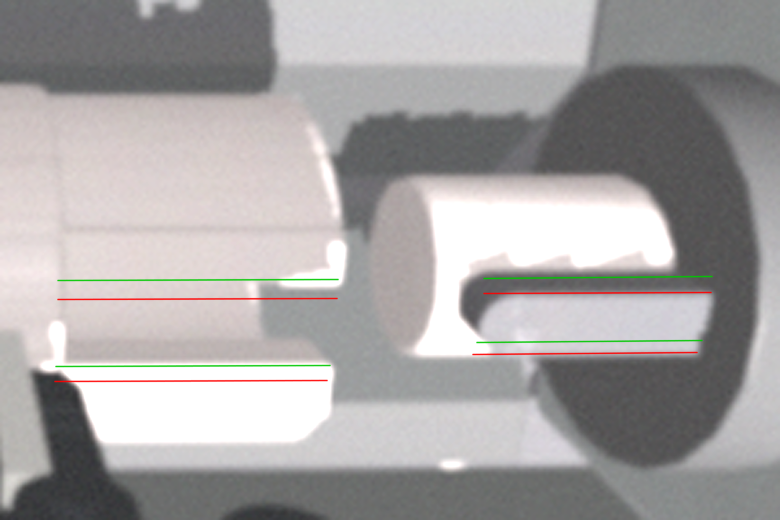

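The overlay shows the key matching 0.02–0.03 rad. The keyway edges (277 and 360) imply the crank is at about -0.10, so I'll turn it +0.12 more.

>>> jog_arm(
  plan=[
    {"claw": 1, "x": -0.004, "y": 0, "z": 0.0002, "turn": 0},
    {"claw": 1, "x": -0.0035, "y": 0, "z": 0.0004, "turn": 0},
    {"claw": 1, "x": 0, "y": 0, "z": 0, "turn": 0},
    {"claw": 1, "x": 0, "y": 0, "z": 0, "turn": 0},
  ],
)

```text
time: 5.18
tool_pos: [0.528, 0.0348, 0.1064]
tcp_rot: [0.285, 3.128, 0.0]
wrist_force: [-3.0, -0.3, -2.6]
width: 0.181
```

```bash
python3 look.py w5 '[(.027,0,.093)]'
cat > ov.py <<'E'
from h import *
import sys
n,mx,out=sys.argv[1],float(sys.argv[2]),sys.argv[3]
p=np.array([.5254,.0715,.1807]);p[:2]=W(p,[(0,.0005,0)])[0,:2]
P=par('wrist');im=cv2.imread(f'pics/{n}.png')[185:445,400:720];S=2.3
im=cv2.convertScaleAbs(cv2.resize(im,None,fx=S,fy=S,interpolation=cv2.INTER_CUBIC),alpha=1.1)
def line(x0,x1,y,r,t,col):
    X=[(x,y*np.cos(t)-r*np.sin(t),.065+y*np.sin(t)+r*np.cos(t)) for x in(x0,x1)]
    a=((proj(P,W(p,X))*1.4-[400,185])*S).astype(int);cv2.line(im,tuple(map(int,a[0])),tuple(map(int,a[1])),col,1,cv2.LINE_AA)
for t,col in((.025,(0,0,255)),(-.075,(0,200,0))):
    for y in(.0065,-.0065): line(mx-.04,mx,y,np.sqrt(.028**2-.0065**2),t,col)
    for y in(.005,-.005): line(.050,.085,y,.0225,t,col)
cv2.imwrite(f'pics/{out}.png',im)
E
python3 ov.py w5 .0265 c5
```

```text
5.175 tcp local [[-0.0356 -0.0097  0.1064]] tool y ang 0.1819 [-3.  -0.3 -2.6] 0.18067620606927579
[[552.31865082 338.09418728]]
```

View pics/c5.png

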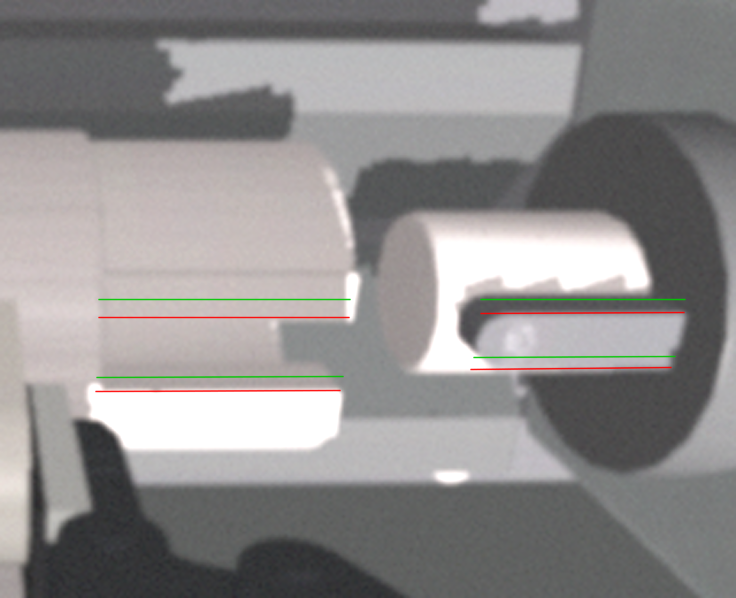

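The keyway edges (≈320 and 389) now match the 0.025 line and the key, so they are aligned. I'll slide it on.

>>> jog_arm(
  plan=[
    {"claw": 1, "x": 0, "y": 0.005, "z": 0, "turn": 0},
    {"claw": 1, "x": 0, "y": 0.005, "z": 0, "turn": 0},
    {"claw": 1, "x": 0, "y": 0.005, "z": 0, "turn": 0},
    {"claw": 1, "x": 0, "y": 0.005, "z": 0, "turn": 0},
    {"claw": 1, "x": 0, "y": 0.004, "z": 0, "turn": 0},
    {"claw": 1, "x": 0, "y": 0.004, "z": 0, "turn": 0},
    {"claw": 1, "x": 0, "y": 0.004, "z": 0, "turn": 0},
  ],
  newtons=40,
)

```text
time: 6.1
tool_pos: [0.5338, 0.0666, 0.1063]
tcp_rot: [-0.285, -3.129, -0.0]
wrist_force: [-1.9, -0.2, -4.3]
width: 0.177
```

```bash
python3 look.py
```

```text
6.1 tcp local [[-0.0033 -0.0096  0.1063]] tool y ang 0.182 [-1.9 -0.2 -4.3] 0.17666732090247528
```

>>> jog_arm(
  plan=[
    {"claw": 1, "x": 0, "y": 0.005, "z": 0, "turn": 0},
    {"claw": 1, "x": 0, "y": 0.005, "z": 0, "turn": 0},
    {"claw": 1, "x": 0, "y": 0.005, "z": 0, "turn": 0},
    {"claw": 1, "x": 0, "y": 0.005, "z": 0, "turn": 0},
    {"claw": 1, "x": 0, "y": 0.002, "z": 0, "turn": 0},
    {"claw": 1, "x": 0, "y": 0.002, "z": 0, "turn": 0},
  ],
)

```text
time: 6.85
tool_pos: [0.5381, 0.0901, 0.1063]
tcp_rot: [0.285, 3.129, -0.0]
wrist_force: [-1.7, 0.2, -5.5]
width: 0.18
```

```bash
python3 look.py
```

```text
6.85 tcp local [[ 0.0205 -0.0097  0.1063]] tool y ang 0.1817 [-1.7  0.2 -5.5] 0.180473532225753
```

>>> jog_arm(
  plan=[
    {"claw": 1, "x": 0, "y": 0.001, "z": 0, "turn": 0},
    {"claw": 1, "x": 0, "y": 0.001, "z": 0, "turn": 0},
    {"claw": 1, "x": 0, "y": 0.001, "z": 0, "turn": 0},
    {"claw": 1, "x": 0, "y": 0, "z": 0, "turn": 0},
  ],
)

```text
time: 7.35
tool_pos: [0.5385, 0.0918, 0.1064]
tcp_rot: [-0.285, -3.128, 0.003]
wrist_force: [-2.3, -5.3, -3.8]
width: 0.179
```

```bash
python3 look.py
```

```text
7.35 tcp local [[ 0.0224 -0.0097  0.1064]] tool y ang 0.1815 [-2.3 -5.3 -3.8] 0.17925159784287395
```

Contact is felt: 5 N axial, with the mouth at about 0.0845. I'll release, rise, and then nudge the boss rear at axis height to be sure it is home.

>>> jog_arm(
  plan=[
    {"claw": 0, "x": 0, "y": 0, "z": 0, "turn": 0},
    {"claw": 0, "x": 0, "y": 0, "z": 0, "turn": 0},
    {"claw": 0, "x": 0, "y": 0, "z": 0, "turn": 0},
    {"claw": 0, "x": 0, "y": 0, "z": 0, "turn": 0},
    {"claw": 0, "x": 0, "y": 0, "z": -0.05, "turn": 0},
    {"claw": 0.5, "x": 0.005, "y": -0.05, "z": 0, "turn": 0},
    {"claw": 1, "x": 0.005, "y": -0.05, "z": 0, "turn": 0},
    {"claw": 1, "x": 0, "y": 0, "z": 0.04, "turn": 0},
    {"claw": 1, "x": 0, "y": 0, "z": 0.04, "turn": 0},
    {"claw": 1, "x": 0, "y": 0, "z": 0.006, "turn": 0},
  ],
)

```text
time: 8.6
tool_pos: [0.5078, -0.0037, 0.0676]
tcp_rot: [-0.285, -3.122, 0.0]
wrist_force: [-0.3, -0.5, 0.5]
width: 0.004
```

```bash
python3 look.py w6 '[(-.025,0,.095),(.023,0,.136),(.085,0,.093)]'
```

```text
8.6 tcp local [[-0.0771  0.0033  0.0676]] tool y ang 0.1822 [-0.3 -0.5  0.5] 0.0035860145000885134
[[559.67455457 433.88499176]
 [837.28775271 536.47612772]
 [894.43507811 420.86734575]]
```

View pics/w6.png

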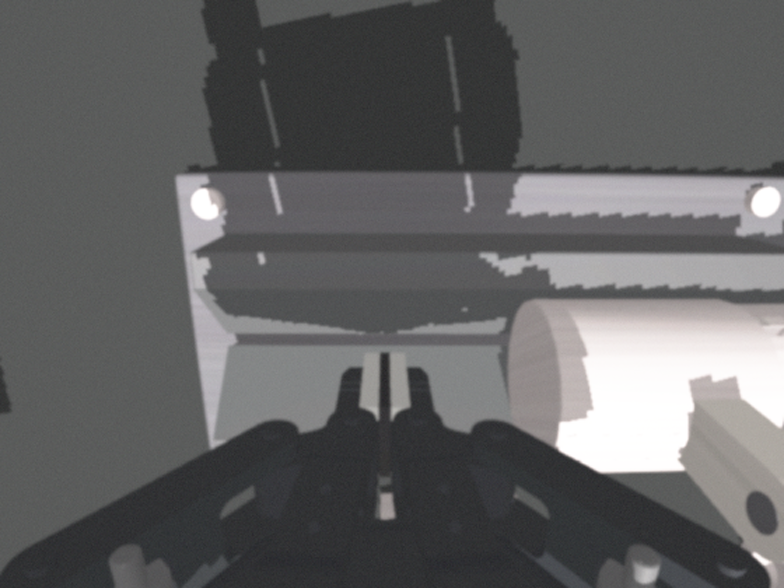

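The view shows the closed fingers at (385,380) inside the trough behind the boss rear face at (535,385), clear of the walls.

>>> jog_arm(
  plan=[
    {"claw": 1, "x": -0.003, "y": 0.015, "z": 0, "turn": 0},
    {"claw": 1, "x": 0, "y": 0.012, "z": 0, "turn": 0},
    {"claw": 1, "x": 0, "y": 0.004, "z": 0, "turn": 0},
    {"claw": 1, "x": 0, "y": 0.002, "z": 0, "turn": 0},
    {"claw": 1, "x": 0, "y": 0.002, "z": 0, "turn": 0},
  ],
)

```text
time: 9.28
tool_pos: [0.52, 0.0304, 0.0706]
tcp_rot: [0.285, 3.128, -0.0]
wrist_force: [0.1, -0.1, 0.3]
width: 0.001
```

```bash
python3 look.py
```

```text
9.275 tcp local [[-0.0414 -0.0026  0.0706]] tool y ang 0.1816 [ 0.1 -0.1  0.3] 0.0014217821214090314
```

>>> jog_arm(
  plan=[
    {"claw": 1, "x": 0, "y": 0.002, "z": 0, "turn": 0},
    {"claw": 1, "x": 0, "y": 0.002, "z": 0, "turn": 0},
    {"claw": 1, "x": 0, "y": 0.001, "z": 0, "turn": 0},
    {"claw": 1, "x": 0, "y": 0, "z": 0, "turn": 0},
  ],
)

```text
time: 9.78
tool_pos: [0.5203, 0.0324, 0.0704]
tcp_rot: [-0.284, -3.128, 0.007]
wrist_force: [-2.2, -9.9, 2.4]
width: -0.001
```

```bash
python3 look.py
```

```text
9.775 tcp local [[-0.0394 -0.0025  0.0704]] tool y ang 0.1809 [-2.2 -9.9  2.4] -0.001312569699513179
```

>>> jog_arm(
  plan=[
    {"claw": 1, "x": 0, "y": 0.002, "z": 0, "turn": 0},
    {"claw": 1, "x": 0, "y": 0.002, "z": 0, "turn": 0},
    {"claw": 1, "x": 0, "y": 0, "z": 0, "turn": 0},
  ],
)

```text
time: 10.15
tool_pos: [0.5203, 0.0326, 0.0705]
tcp_rot: [-0.281, -3.127, 0.018]
wrist_force: [-4.3, -25.4, 5.5]
width: 0.0
```

```bash
python3 look.py
```

```text
10.15 tcp local [[-0.0392 -0.0025  0.0705]] tool y ang 0.179 [ -4.3 -25.4   5.5] 0.00039268555495498115
```

A firm stop at 25 N with no further travel. I'll retreat and take the last look.

>>> jog_arm(
  plan=[
    {"claw": 1, "x": 0, "y": -0.025, "z": 0, "turn": 0},
    {"claw": 1, "x": 0, "y": 0, "z": -0.06, "turn": 0},
    {"claw": 1, "x": 0, "y": 0, "z": -0.06, "turn": 0},
    {"claw": 1, "x": -0.02, "y": 0.03, "z": -0.03, "turn": 0},
    {"claw": 1, "x": -0.03, "y": 0.05, "z": 0, "turn": 0},
    {"claw": 1, "x": -0.03, "y": 0.05, "z": 0, "turn": 0},
    {"claw": 1, "x": 0, "y": 0, "z": 0, "turn": 0},
    {"claw": 1, "x": 0, "y": 0, "z": 0, "turn": 0},
  ],
)

```text
time: 11.15
tool_pos: [0.6186, 0.1276, 0.2196]
tcp_rot: [-0.284, -3.127, 0.001]
wrist_force: [0.7, -0.2, -0.2]
width: 0.001
```

Run:
```python
from h import *
p=np.array([.5254,.0715,.1807]);p[:2]=W(p,[(0,.0005,0)])[0,:2]
P=par('wrist');im=bot.read_camera('wrist')[:,:,::-1];s=bot.read_state();print(s['time'],loc(p,s['tool_pos']).round(3),s['wrist_force'].round(1))
uv=proj(P,W(p,[(-.06,.06,.03),(.16,-.06,.105),(.16,.06,.105),(-.06,-.06,.03)]))
a=np.maximum(uv.min(0).astype(int),0);b=uv.max(0).astype(int)
S=min(790/(b-a)[0],590/(b-a)[1]);m=np.ascontiguousarray(im[a[1]:b[1],a[0]:b[0]])
m=cv2.convertScaleAbs(cv2.resize(m,None,fx=S,fy=S,interpolation=cv2.INTER_CUBIC),alpha=1.3)
for t,c in((.025,(0,0,255)),):
  for y in(.0065,-.0065):
    q=(proj(P,W(p,[(x,y*np.cos(t)-.0272*np.sin(t),.065+.0272*np.cos(t)) for x in(.045,.085)]))-a+.5)*S
    cv2.line(m,*[tuple(map(int,v)) for v in q],c,1,cv2.LINE_AA)
print(((proj(P,W(p,[(.085,0,.093),(.085,0,.099),(-.025,0,.095)]))-a)*S).round(0),m.shape)
cv2.imwrite('pics/f.png',m)
```

```text
11.2 [[ 0.071 -0.082  0.22 ]] [ 0.2 -0.2 -0.2]
[[472. 263.]
 [473. 263.]
 [ 54. 265.]] (494, 790, 3)
```

View pics/f.png

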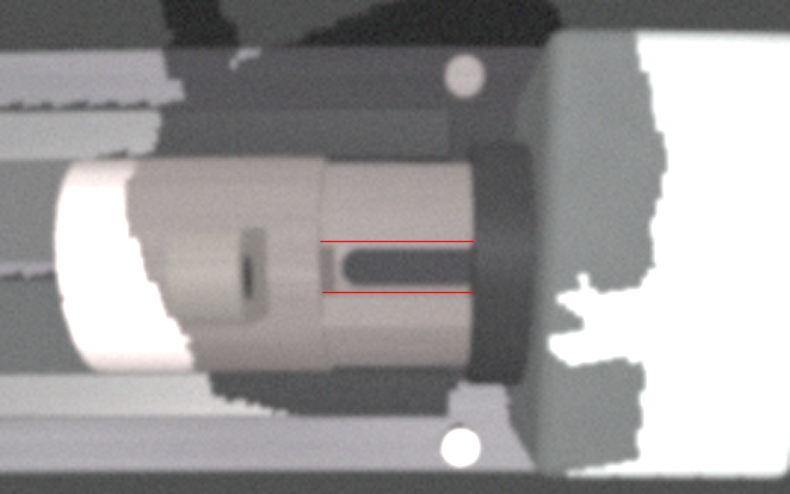

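The final view shows the socket mouth flush on the flange at column 472 with no gap. The key sits inside the keyway at rows 250–285, still at about 0.02 rad, and nothing is touching the crank.

```bash
python3 -c "
from workcell import bot
print(bot.finish_job())"
```

```text
the job is handed in; nothing more can be done
None
```

The crank is turned in line with the spindle's key, slid fully home against the flange, and released. The job was handed in at about 11 s.

- **Turning:** I gripped the arm end and turned the crank. The first turn came out about 0.12 rad short, with the crank at about -0.10 rad. A second turn of 0.12 rad brought its keyway in line with the key at about 0.02 rad.
- **Sliding home:** The crank slid along the trough with no axial resistance until it reached the flange. I then let go and pushed the boss rear with closed fingers. It stopped firmly at about 25 N with almost no further travel.
- **Last checks:** The final picture shows the socket mouth flush on the flange, the key inside the keyway, and the spindle's angle unchanged. The wrist force was near zero with the arm withdrawn.
- **Not checked:** I did not re-photograph the block, the pin or the blue plate at the end. No move went near them.

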